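# Change the packing room's air over to the standby filter

### The arm

A 6-joint arm with a two-finger parallel gripper is mounted at the origin on the work surface. World frame = base frame: x ahead of the robot, y to its left, z up, the work surface at z = 0. Lengths are in mm, angles in rad, forces in N, time in s.
With the tool pointing down it reaches from about 350 to 775 mm from the base axis. Payload 5.5 kg.
Tool frame: the origin (TCP) lies on the centre line of the jaws, within the pads' length; the fingertips stand 8 mm ahead of it and the grasp point (between the pads) lies 11 mm behind it (robot.tips_ahead is the distance from the TCP to the fingertips, in mm); z points along the fingers, y is the line along which they close (so a half turn about z gives the same grasp; the last joint's range is limited). The gripper opens to 85 mm and grips with 20 to 120 N. Pads are 22 mm wide; open, the fingers measure 114 mm over their backs; the gripper's body (76 mm by 85 mm) begins 54 mm behind the grasp point. The pads swing forward as they close: fully open they stand 13 mm farther back than shut.
Start: joints at [1.011, 0.313, 0.046, 1.304, 0, 1.431], TCP at [234.386, 525.104, 239.323] pointing down, gripper open.
Joint ranges: [-2.76, 2.76], [-0.86, 1.69], [-1.03, 1.26], [-2.2, 2.34], [-1.47, 1.5], [-3.14, 3.14]. Speed limits (rad/s): [2.57, 2.57, 3.14, 3.14, 3.14, 3.14].

### API

Orientations are given as [roll, pitch, yaw] about the fixed x, y, z axes, in that order (R = Rz(yaw) Ry(pitch) Rx(roll)).
In Python, from rig import get_state, eyes, robot gives the robot as it stands.
- The arm moves only by the shell command python3 -m handwheel 'ROWS' [FORCE]. ROWS is a JSON object of lists of equal length, an entry for each row: "rotation": the turn, a rotation vector about the tool's x, y, z in degrees, a list of three; "linear": the shift along the tool's x, y, z in m, a list of three; "grip": the closure in counts, from 0 (fully open) to 255 (shut). A call has exactly 10 rows; each row shifts and turns the commanded pose from where the row before left it, along the tool's axes as they then stand; what a row does not reach is not made up. A row lasts 1/8 s, in which the tool goes at most 62.5 mm and 10.7 degrees, less where a joint would pass 70% of its speed; a pose out of reach is approached as far as the arm can. A call with a gripper value outside its range is refused whole. The fingers move at their own pace and stop on an object; FORCE is the grip in N (left out, the last holds). Time passes only in rows, so rows that do not move let the fingers close, or fill a call up. It gives the time, the measured TCP pose, the force, the opening and the grip force at its end, in the units of the state.
- get_state(): the state, without advancing time (a new reading comes with each control period).
- eyes.camera(name): name is "scene" or "side" or "wrist"; returns a dict with "color" (400x640x3 uint8, red, green, blue), "K" (3x3 intrinsics, pixels), "dist" ([k1, k2, p1, p2, k3] as OpenCV has them; the pictures are not rectified), "position" and "orientation" of the camera in the world; the wrist camera has in their place "mount" (4x4, takes a point from camera to tool coordinates, whose origin is the TCP and whose axes are the flange's). Camera axes: x right, y down, z forward; pixel columns grow to the right and rows downward; lengths in mm; the calibration is good to about 2 mm. A picture is of the moment at which its call begins: read the wrist's pose just before it. There is no depth.
- robot.finish_job(): hands the job in; it is judged then, once.
Trained networks look in a picture, given as the dict that the camera call returned (one of the last four; its "shot" number tells which), for a name from the list of things; names that differ only in an ending like _2 or _b are one class to them, and where a whole thing is asked for, a point or a joint stands for the part that bears it (a point fixed in the world has none). Each returns a list of dicts, best first, with "confidence" (0 to 1); they miss things now and then, are a little off and sometimes report something else, mostly with a low value. They report only what shows in the picture. A call takes as long as a camera call.
- eyes.boxes_of(picture, label): "position" ([column, row] in pixels, amid what is visible of it).
- eyes.cut_out(picture, label): "region" (400x640 bool, what is visible of it) and "position" ([column, row] in pixels, amid what is visible of it).
- eyes.spot_point(picture, label): "position" ([column, row] in pixels: a listed point, or the origin of a listed thing).
The state is a dict: "time": time; "qpos": joint angles; "qd": joint speeds; "tau": joint torques, N m; "eef_pos": TCP position; "ee_rot": TCP orientation; "ft_force": force on the tool from outside, world axes, zero at the start; "wrist_torque": the same for the moment, N m; "gripper_width": finger opening in mm; "grip_force": force on a finger pad.
Only numpy, scipy, OpenCV 4.12 (cv2) and the standard library are available. Lean on these libraries where they do the work, as an engineer would, in place of code of your own. Each camera call takes 0.05 s, during which the arm holds its last target. There are 200 camera calls.

### The job

Change the compressed air over from the clogged filter (red button) to the clean standby filter (green button) without ever cutting the air off: with a fingertip push the clean filter's yellow valve lever round until it is fully open, in line with its pipe, and only then push the clogged filter's yellow lever fully shut, straight across its pipe. Just push the levers, do not grip them between the fingers; leave the red bypass lever shut and do not move anything standing or lying around.

Things in the scene. Friction and masses are not known exactly. Their poses are not given: they have to be found in the camera images.
- station: Compressed-air station; origin on the table under its middle, x from the robot's side to the rear, y left, z up. Fixed; place and yaw vary. Three parallel branch pipes at y = -140, 0, 140 mm in varying order, valve stems at x = -50 mm. Two blue headers along y, 400 mm long, 22 mm thick, 165 mm up, at x = -115 and 110 mm (fittings to 181 mm), on four legs; gauge on the rear one, top at 234 mm
- clean_lever (a joint): Lever (yellow sleeve) of the standby branch with the clean filter: its coloured sleeve is 18 mm wide, 9 mm thick (heights 212 to 222 mm), from 38 to 105 mm from the stem axis. 0 rad = fully shut (lever points to the station's +y, across the pipe), 1.571 = fully open (points to the station's -x, along the pipe); rigid stop at both. From above it opens anticlockwise; about 0.45 N m all the way (6 N on the sleeve), no spring, stays where left
- clean_pivot (a point): Clean filter's branch: on the valve stem's axis at the lever's middle height (217 mm above the table); fixed. x runs along the branch pipe from front to rear header, y left, z up. 85 mm to +x: filter, a grey head 56 x 52 mm (top at 186 mm), green button 24 mm wide on it (top at 200 mm), clear bowl below with a white element
- clean_tip (a point): Outer end of the clean branch's lever, mid-width and mid-height, 105 mm from the stem axis; its y axis points outwards along the lever, z up; it turns with the lever
- clogged_lever (a joint): Lever (yellow sleeve) of the branch in use, with the clogged filter: its coloured sleeve is 18 mm wide, 9 mm thick (heights 212 to 222 mm), from 38 to 105 mm from the stem axis. 0 rad = fully shut (lever points to the station's +y, across the pipe), 1.571 = fully open (points to the station's -x, along the pipe); rigid stop at both. From above it opens anticlockwise; about 0.45 N m all the way (6 N on the sleeve), no spring, stays where left
- clogged_pivot (a point): Clogged filter's branch: on the valve stem's axis at the lever's middle height (217 mm above the table); fixed. x runs along the branch pipe from front to rear header, y left, z up. 85 mm to +x: filter, a grey head 56 x 52 mm (top at 186 mm), red button 24 mm wide on it (top at 200 mm), clear bowl below with a brown element
- clogged_tip (a point): Outer end of the clogged branch's lever, mid-width and mid-height, 105 mm from the stem axis; its y axis points outwards along the lever, z up; it turns with the lever
- bypass_lever (a joint): Lever (red sleeve) of the bypass branch, shut: its coloured sleeve is 18 mm wide, 9 mm thick (heights 212 to 222 mm), from 38 to 105 mm from the stem axis. 0 rad = fully shut (lever points to the station's +y, across the pipe), 1.571 = fully open (points to the station's -x, along the pipe); rigid stop at both. From above it opens anticlockwise; about 0.45 N m all the way (6 N on the sleeve), no spring, stays where left
- bypass_pivot (a point): Bypass branch: on the valve stem's axis at the lever's middle height (217 mm above the table); fixed. x runs along the branch pipe from front to rear header, y left, z up. A plain pipe with no filter
- bypass_tip (a point): Outer end of the bypass branch's lever, mid-width and mid-height, 105 mm from the stem axis; its y axis points outwards along the lever, z up; it turns with the lever
- spare_element_mid (a point): Bystander: spare filter element, a loose white upright cylinder 36 mm wide, 88 mm high, standing in front of the station; point on its axis 40 mm up
- leak_spray_mid (a point): Bystander: loose white bottle with a blue cap and yellow label, 56 mm wide, 170 mm high, standing right of the station; point at half height
- spanner: Bystander: loose steel spanner 190 mm long, about 10 mm thick, lying under the branch pipes; origin at its middle, x along it
- sweet_jar_mid (a point): Bystander: loose clear jar of sweets with a red lid, 90 mm wide, 116 mm high, left of the station; point at half height
- carton_mid (a point): Bystander: loose yellow and red carton 70 x 130 x 50 mm on the right; its centre
- spoon: Bystander: loose steel serving spoon 220 mm long, lying on the left; origin on its underside, x along it

How it is judged (in metres and radians):
On the way, in this order (a step that is already met when the one before it is completed fails the run):
1. the clean filter's valve is fully open (within 0.13 rad of its stop) (value of joint clean_lever above 1.44 rad), for 0.2 s.
2. then the clogged filter's valve is fully shut (within 0.13 rad of its stop) (value of joint clogged_lever below 0.13 rad), for 0.2 s.
At the end, for the whole second after the job is handed in: The clean filter's lever reads over 1.44 rad (open within 0.13 rad), the clogged filter's under 0.13 rad and the bypass under 0.13 rad (shut); all three at rest; no bystander has moved more than 15 mm (value of joint clean_lever above 1.44 rad and value of joint each of clogged_lever, bypass_lever below 0.13 rad and velocity of joint clean_lever between -0.05 and 0.05 rad/s and velocity of joint clogged_lever between -0.05 and 0.05 rad/s and velocity of joint bypass_lever between -0.05 and 0.05 rad/s and distance of each of spare_element_mid, leak_spray_mid, spanner, sweet_jar_mid, carton_mid, spoon from where it was at the start of the episode below 0.015 m); the robot touches nothing.
It fails at once if the air is cut off: both filter valves nearly shut (under 0.5 rad) at once (value of joint each of clean_lever, clogged_lever below 0.5 rad).
It fails at once if the bypass is opened (over 0.2 rad) (value of joint bypass_lever above 0.2 rad).
It fails at once if a lever is taken between the fingers: the grasp point lies inside the lever's grip while the fingers touch it (((x of the grasp point in the frame of clean_tip between -0.005 and 0.005 m and y of the grasp point in the frame of clean_tip between -0.08 and 0.012 m and z of the grasp point in the frame of clean_tip between -0.016 and 0.016 m) and contact force between the fingers and clean_lever above 0.5 N) or ((x of the grasp point in the frame of clogged_tip between -0.005 and 0.005 m and y of the grasp point in the frame of clogged_tip between -0.08 and 0.012 m and z of the grasp point in the frame of clogged_tip between -0.016 and 0.016 m) and contact force between the fingers and clogged_lever above 0.5 N) or ((x of the grasp point in the frame of bypass_tip between -0.005 and 0.005 m and y of the grasp point in the frame of bypass_tip between -0.08 and 0.012 m and z of the grasp point in the frame of bypass_tip between -0.016 and 0.016 m) and contact force between the fingers and bypass_lever above 0.5 N)).
It fails at once if a bystander is moved, tipped or lifted (over 15 mm) (distance of any of spare_element_mid, leak_spray_mid, spanner, sweet_jar_mid, carton_mid, spoon from where it was at the start of the episode above 0.015 m).
It also fails if it takes over 51 s, if anything falls off the work surface, if the arm or the gripper's body presses on something with over 40 N, if the wrist force passes 120 N, or if a joint passes its speed limit or range.

## Working session

There is one attempt and no reset: what is moved stays moved. The work goes in short steps, Python scripts to look and compute and a shell command to move; the robot and the scene stay as the last step left them, time stands still between calls to the robot, and variables do not carry over. Pictures are saved under pics/ and viewed, at most 10 in all, crops included, and the job is handed in when it is done.

```bash
mkdir -p pics
cat > h.py <<'E'
import numpy as np, cv2
from rig import get_state, eyes, robot
from scipy.spatial.transform import Rotation as R
NAMES=['clean_pivot','clean_tip','clogged_pivot','clogged_tip','bypass_pivot','bypass_tip']
def ray(p,uv):
    n=cv2.undistortPoints(np.array([[uv]],float),np.array(p['K']),np.array(p['dist'],float))[0,0]
    o=np.array(p['orientation'],float)
    M=o if o.shape==(3,3) else R.from_euler('xyz',o).as_matrix()
    return np.array(p['position'],float), M@np.array([n[0],n[1],1])
def atz(p,uv,z):
    c,d=ray(p,uv); return c+d*(z-c[2])/d[2]
E
python3 - <<'E'
from h import *
s=get_state();print(s['time'],s['eef_pos'],s['ee_rot'],s['gripper_width'])
for n in ['scene','side']:
    p=eyes.camera(n); print(n,p['position'],p['orientation'])
    cv2.imwrite(f'pics/{n}0.png',p['color'][:,:,::-1])
    for l in NAMES+['spare_element_mid','leak_spray_mid','sweet_jar_mid','carton_mid']:
        z={'spare':40,'leak_':85,'sweet':58,'carto':25}.get(l[:5],217)
        print(l,[(np.round(q['position']),round(q['confidence'],2),np.round(atz(p,q['position'],z))) for q in eyes.spot_point(p,l)[:2]])
E
```

```text
0.0 [234.0523691  524.6462628  238.41289265] [-3.13977987e+00 -2.77503371e-04  2.72184861e+00] 85.32987856083297
scene [1334.48232626  427.58801609  713.70660845] [-2.11928484  0.02574671  2.06664416]
clean_pivot [(array([327., 173.]), 0.78, array([544.,   1., 217.])), (array([381., 188.]), 0.64, array([554., 147., 217.]))]
clean_tip [(array([370., 180.]), 0.51, array([531., 110., 217.]))]
clogged_pivot [(array([281., 162.]), 0.96, array([ 544., -134.,  217.]))]
clogged_tip []
bypass_pivot [(array([380., 186.]), 0.73, array([542., 142., 217.]))]
bypass_tip [(array([422., 196.]), 0.67, array([546., 242., 217.]))]
spare_element_mid [(array([326., 170.]), 0.54, array([ 245., -164.,   40.])), (array([368., 212.]), 0.49, array([415.,  64.,  40.]))]
leak_spray_mid [(array([214., 207.]), 0.86, array([ 639., -306.,   85.]))]
sweet_jar_mid [(array([449., 274.]), 0.89, array([586., 331.,  58.]))]
carton_mid [(array([261., 180.]), 0.87, array([ 376., -342.,   25.])), (array([301., 150.]), 0.42, array([ 117., -340.,   25.]))]
side [ -11.55524609 -861.16772502  993.26869465] [-2.25572326  0.00635755 -0.59682121]
clean_pivot [(array([315., 177.]), 0.83, array([547.,  -1., 217.]))]
clean_tip [(array([290., 161.]), 0.58, array([528., 100., 217.]))]
clogged_pivot [(array([346., 204.]), 0.9, array([ 549., -138.,  217.]))]
clogged_tip [(array([307., 219.]), 0.63, array([ 437., -131.,  217.]))]
bypass_pivot [(array([287., 155.]), 0.85, array([539., 132., 217.]))]
bypass_tip [(array([268., 138.]), 0.74, array([535., 238., 217.]))]
spare_element_mid [(array([265., 229.]), 0.8, array([415.,  70.,  40.]))]
leak_spray_mid [(array([410., 267.]), 0.86, array([ 629., -308.,   85.]))]
sweet_jar_mid [(array([271., 164.]), 0.69, array([579., 322.,  58.]))]
carton_mid [(array([338., 349.]), 0.91, array([ 365., -365.,   25.]))]
```

View pics/side0.png

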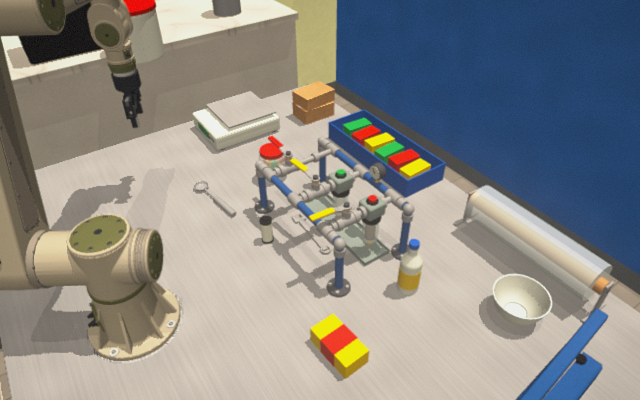

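View pics/scene0.png

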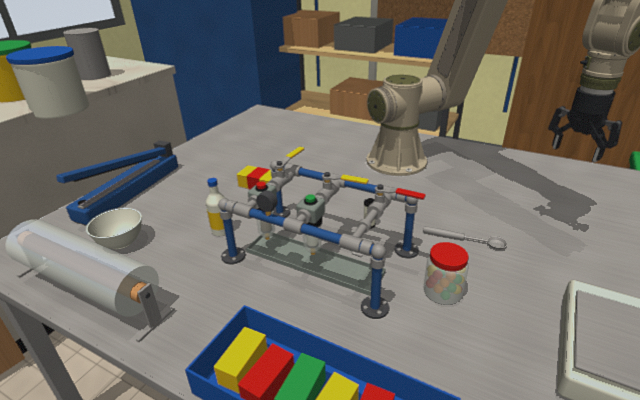

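The side view shows the clean branch (green button, ~[341,174]) in the middle with its lever across the pipe. The clogged branch (red, ~[372,200]) is on the right with its lever along the pipe, and the bypass is on the left. The scene view agrees. Next: lift, square up the tool, close the fingers and go above for a close look.

```bash
python3 -m handwheel '{"rotation":[[0,0,-8],[0,0,-8],[0,0,-8],[0,0,0],[0,0,0],[0,0,0],[0,0,0],[0,0,0],[0,0,0],[0,0,0]],"linear":[[0,0,-0.04],[0,0,-0.04],[0,0,-0.04],[-0.018,-0.039,0],[-0.018,-0.039,0],[-0.018,-0.039,0],[-0.018,-0.039,0],[-0.018,-0.039,0],[-0.018,-0.039,0],[-0.018,-0.039,0]],"grip":[255,255,255,255,255,255,255,255,255,255]}' 30
python3 -m handwheel '{"rotation":[[0,0,0],[0,0,0],[0,0,0],[0,0,0],[0,0,0],[0,0,0],[0,0,0],[0,0,0],[0,0,0],[0,0,0]],"linear":[[-0.018,-0.039,0],[-0.018,-0.039,0],[-0.018,-0.039,0],[-0.018,-0.039,0],[-0.018,-0.039,0],[0,0,0],[0,0,0],[0,0,0],[0,0,0],[0,0,0]],"grip":[255,255,255,255,255,255,255,255,255,255]}'
cat >> h.py <<'E'
def wrist(name=None):
    s=get_state(); p=eyes.camera('wrist'); m=np.array(p['mount'],float)
    T=np.eye(4); T[:3,:3]=R.from_euler('xyz',s['ee_rot']).as_matrix(); T[:3,3]=s['eef_pos']
    W=T@m; p['position']=W[:3,3]; p['orientation']=W[:3,:3]
    if name: cv2.imwrite(f'pics/{name}.png',p['color'][:,:,::-1])
    return s,p
def look(p,names=NAMES,z=217):
    for l in names:
        print(l,[(np.round(q['position']),round(q['confidence'],2),np.round(atz(p,q['position'],z))) for q in eyes.spot_point(p,l)[:2]])
E
python3 - <<'E'
from h import *
s,p=wrist('w1'); print(s['time'],s['eef_pos'],s['ee_rot'],s['ft_force'],s['gripper_width']); look(p)
print(p['position'])
E
```

```text
time: 2.35
eef_pos: [360.5, 250.7, 359.5]
ee_rot: [3.141, 0.001, 3.141]
ft_force: [-0.0, -0.4, 0.4]
gripper_width: -0.2
grip_force: 0.0
time: 3.6
eef_pos: [449.7, 57.5, 359.4]
ee_rot: [3.142, 0.0, -3.141]
ft_force: [0.5, -0.3, -0.7]
gripper_width: 0.0
grip_force: 0.0
3.6 [449.73945579  57.51991364 359.4441848 ] [ 3.14154962e+00  3.58069566e-04 -3.14122919e+00] [ 0.52183384 -0.33714924 -0.71724771] 0.0327549694729458
clean_pivot [(array([260., 271.]), 0.85, array([543.,  -1., 217.]))]
clean_tip [(array([363., 264.]), 0.62, array([535., 104., 217.]))]
clogged_pivot []
clogged_tip [(array([111., 175.]), 0.77, array([ 443., -134.,  217.]))]
bypass_pivot [(array([404., 273.]), 0.67, array([546., 146., 217.]))]
bypass_tip [(array([505., 274.]), 0.82, array([546., 250., 217.]))]
[378.71266614  57.93557648 494.70582922]
```

View pics/w1.png

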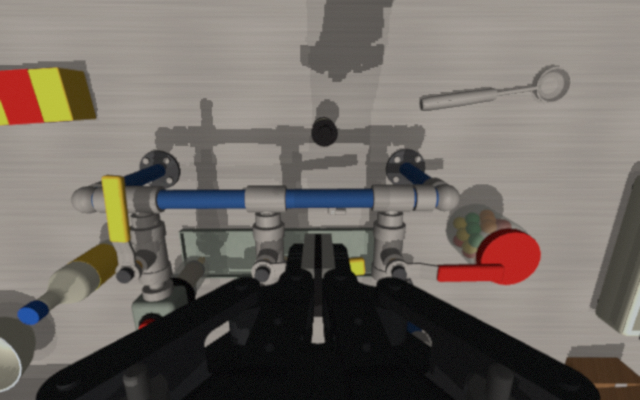

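The wrist view shows the clogged lever along its pipe (115,210), the clean stem at (265,268), the clean lever tip at (357,267) mostly behind the fingers, and the red bypass lever at (475,272). The networks agree with this. I'm going to the rear side of the clean lever at about (572,78), then down.

```bash
python3 -m handwheel '{"rotation":[[0,0,0],[0,0,0],[0,0,0],[0,0,0],[0,0,0],[0,0,0],[0,0,0],[0,0,0],[0,0,0],[0,0,0]],"linear":[[-0.041,0.007,0],[-0.041,0.007,0],[-0.040,0.006,0],[0,0,0.03],[0,0,0.03],[0,0,0.03],[0,0,0.03],[0,0,0.0275],[0,0,0],[0,0,0]],"grip":[255,255,255,255,255,255,255,255,255,255]}'
python3 - <<'E'
from h import *
s,p=wrist('w2'); print(s['eef_pos'],s['ft_force']); look(p,NAMES[:4])
p=eyes.camera('side'); cv2.imwrite('pics/s2.png',cv2.resize(p['color'][110:270,200:440,::-1],None,fx=3,fy=3))
E
```

```text
time: 5.2
eef_pos: [572.5, 76.7, 212.9]
ee_rot: [3.142, 0.001, 3.141]
ft_force: [0.4, 0.3, -0.1]
gripper_width: -0.1
grip_force: 0.0
[572.4923636   76.71458674 212.85016513] [ 0.38112031  0.31548336 -0.08648499]
clean_pivot [(array([145., 209.]), 0.56, array([547.,  -1., 217.])), (array([307.,   5.]), 0.33, array([466.,  73., 217.]))]
clean_tip []
clogged_pivot []
clogged_tip [(array([259., 133.]), 0.17, array([513.,  52., 217.]))]
```

View pics/s2.png

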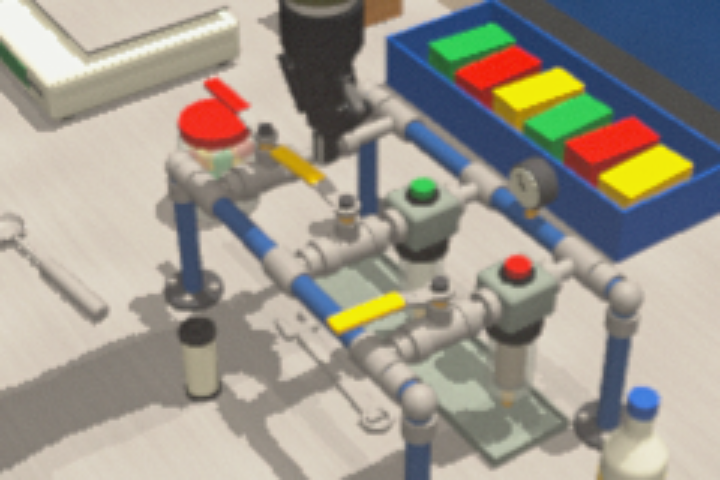

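The finger is behind (rear side of) the clean lever, clear of everything. Starting the arc.

```bash
python3 -m handwheel '{"rotation":[[0,0,0],[0,0,0],[0,0,0],[0,0,0],[0,0,0],[0,0,0],[0,0,0],[0,0,0],[0,0,0],[0,0,0]],"linear":[[0.012,-0.001,0],[0.012,-0.001,0],[0.011,0,0],[0.010,-0.003,0],[0.009,-0.003,0],[0.009,-0.003,0],[0.008,-0.006,0],[0.008,-0.006,0],[0.007,-0.007,0],[0,0,0]],"grip":[255,255,255,255,255,255,255,255,255,255]}'
python3 -m handwheel '{"rotation":[[0,0,0],[0,0,0],[0,0,0],[0,0,0],[0,0,0],[0,0,0],[0,0,0],[0,0,0],[0,0,0],[0,0,0]],"linear":[[0.004,-0.006,0],[0.004,-0.006,0],[0.003,-0.006,0],[0,-0.002,0],[0,-0.002,0],[0,0,0],[0,0,0],[0,0,0],[0,0,0],[0,0,0]],"grip":[255,255,255,255,255,255,255,255,255,255]}'
python3 - <<'E'
from h import *
s,p=wrist('w3'); print(s['eef_pos'],s['ft_force']); look(p)
p=eyes.camera('side'); look(p); cv2.imwrite('pics/s3.png',cv2.resize(p['color'][110:270,200:440,::-1],None,fx=3,fy=3))
E
```

```text
time: 6.75
eef_pos: [486.9, 47.3, 213.2]
ee_rot: [3.14, 0.005, 3.141]
ft_force: [3.8, 2.6, 2.3]
gripper_width: 0.3
grip_force: 1.9
time: 8.0
eef_pos: [475.2, 26.0, 212.8]
ee_rot: [3.139, 0.003, 3.142]
ft_force: [2.1, 5.0, 4.6]
gripper_width: 0.1
grip_force: 2.4
[475.24520883  26.02440197 212.82192219] [2.10820968 4.97842505 4.57264189]
clean_pivot [(array([601.,  62.]), 0.4, array([389., 138., 217.]))]
clean_tip [(array([270., 187.]), 0.7, array([440.,   5., 217.])), (array([591., 278.]), 0.57, array([486., 159., 217.]))]
clogged_pivot [(array([360., 116.]), 0.64, array([409.,  44., 217.]))]
clogged_tip []
bypass_pivot []
bypass_tip []
clean_pivot [(array([316., 180.]), 0.89, array([542., -14., 217.]))]
clean_tip [(array([278., 190.]), 0.52, array([437.,   6., 217.]))]
clogged_pivot [(array([348., 201.]), 0.72, array([ 558., -134.,  217.]))]
clogged_tip [(array([310., 221.]), 0.83, array([ 441., -140.,  217.])), (array([408., 265.]), 0.19, array([ 539., -380.,  217.]))]
bypass_pivot [(array([290., 150.]), 0.82, array([556., 147., 217.]))]
bypass_tip []
```

View pics/s3.png

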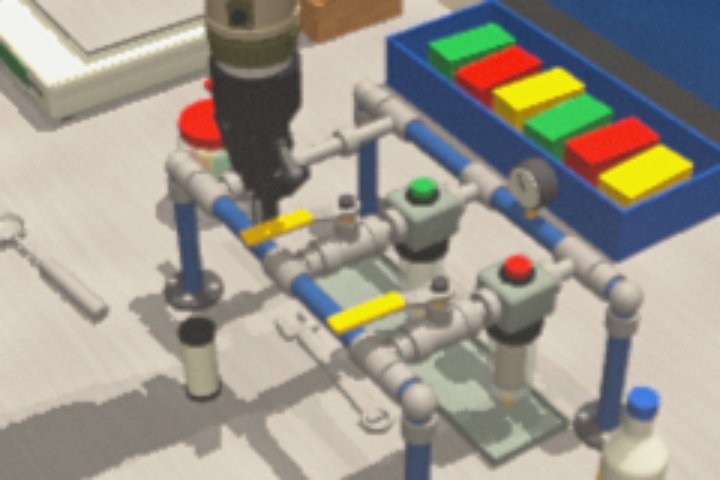

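The clean lever is almost in line, with its tip ~5 mm short and still about parallel to the clogged lever. I'm pushing on gently to the stop.

```bash
python3 -m handwheel '{"rotation":[[0,0,0],[0,0,0],[0,0,0],[0,0,0],[0,0,0],[0,0,0],[0,0,0],[0,0,0],[0,0,0],[0,0,0]],"linear":[[0,-0.0015,0],[0,-0.0015,0],[0,-0.001,0],[0,-0.001,0],[0,0,0],[0,0,0],[0,0,0],[0,0,0],[0,0,0],[0,0,0]],"grip":[255,255,255,255,255,255,255,255,255,255]}'
```

```text
time: 9.95
eef_pos: [474.7, 22.2, 212.8]
ee_rot: [3.137, 0.003, -3.141]
ft_force: [2.4, 8.1, 3.9]
gripper_width: 0.3
grip_force: 4.6
```

```bash
python3 -m handwheel '{"rotation":[[0,0,0],[0,0,0],[0,0,0],[0,0,0],[0,0,0],[0,0,0],[0,0,0],[0,0,0],[0,0,0],[0,0,0]],"linear":[[0,-0.001,0],[0,-0.001,0],[0,-0.001,0],[0,-0.001,0],[0,0,0],[0,0,0],[0,0,0],[0,0,0],[0,0,0],[0,0,0]],"grip":[255,255,255,255,255,255,255,255,255,255]}'
```

```text
time: 11.2
eef_pos: [474.7, 21.8, 212.8]
ee_rot: [3.129, 0.003, -3.138]
ft_force: [2.0, 21.8, 5.9]
gripper_width: -0.1
grip_force: 11.2
```

Force rises sharply with almost no motion, so the lever is at its stop. Backing off, lifting, and crossing to the clogged lever's right side.

```bash
python3 -m handwheel '{"rotation":[[0,0,0],[0,0,0],[0,0,0],[0,0,0],[0,0,0],[0,0,0],[0,0,0],[0,0,0],[0,0,0],[0,0,0]],"linear":[[0,0.008,0],[0,0.01,0],[0,0,-0.045],[0,0,-0.045],[0,-0.041,0],[0,-0.041,0],[0,-0.041,0],[0,-0.041,0],[0,-0.042,0],[0,0,0]],"grip":[255,255,255,255,255,255,255,255,255,255]}'
python3 - <<'E'
from h import *
s,p=wrist('w4'); print(s['eef_pos'],s['ft_force']); look(p)
for n in ['scene','side']: print(n); look(eyes.camera(n))
E
```

```text
time: 12.45
eef_pos: [474.3, -174.5, 301.1]
ee_rot: [-3.141, -0.001, 3.136]
ft_force: [0.1, -0.1, 0.6]
gripper_width: -0.0
grip_force: 0.0
[ 474.26970795 -174.47347538  301.13040455] [ 0.09456504 -0.13937214  0.64450636]
clean_pivot [(array([533., 284.]), 0.92, array([545.,   1., 217.])), (array([509., 114.]), 0.73, array([411., -41., 217.]))]
clean_tip [(array([560., 158.]), 0.61, array([442.,   0., 217.])), (array([360., 288.]), 0.5, array([ 549., -140.,  217.]))]
clogged_pivot [(array([364., 288.]), 0.92, array([ 549., -136.,  217.]))]
clogged_tip [(array([374., 158.]), 0.77, array([ 442., -133.,  217.])), (array([533., 282.]), 0.45, array([544.,   0., 217.]))]
bypass_pivot []
bypass_tip []
scene
clean_pivot [(array([327., 176.]), 0.94, array([554.,   6., 217.]))]
clean_tip [(array([346., 154.]), 0.6, array([428.,  -2., 217.])), (array([424., 194.]), 0.47, array([533., 241., 217.]))]
clogged_pivot [(array([282., 165.]), 0.66, array([ 555., -122.,  217.]))]
clogged_tip [(array([302., 147.]), 0.78, array([ 439., -133.,  217.])), (array([367., 212.]), 0.44, array([655., 156., 217.]))]
bypass_pivot [(array([380., 188.]), 0.87, array([551., 143., 217.]))]
bypass_tip [(array([422., 194.]), 0.66, array([537., 240., 217.]))]
side
clean_pivot [(array([316., 176.]), 0.63, array([549.,  -0., 217.]))]
clean_tip [(array([280., 191.]), 0.78, array([438.,  -2., 217.])), (array([268., 229.]), 0.48, array([ 342., -106.,  217.]))]
clogged_pivot [(array([348., 199.]), 0.82, array([ 562., -126.,  217.])), (array([279., 192.]), 0.23, array([432.,  -4., 217.]))]
clogged_tip [(array([311., 218.]), 0.72, array([ 445., -134.,  217.])), (array([310., 234.]), 0.46, array([ 415., -179.,  217.]))]
bypass_pivot [(array([288., 151.]), 0.69, array([550., 147., 217.]))]
bypass_tip [(array([269., 138.]), 0.54, array([539., 238., 217.])), (array([282., 195.]), 0.21, array([432., -18., 217.]))]
```

View pics/w4.png

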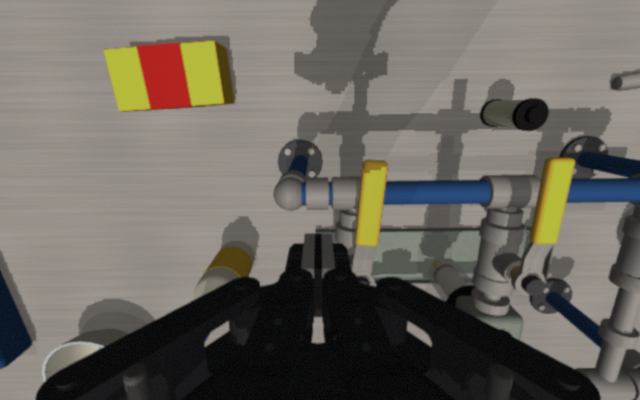

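The wrist view shows the clean lever along its pipe (555,200), parallel to the clogged lever (372,203), and the networks put its tip straight ahead of its stem: fully open. The finger sits left of the clogged lever in the image, which is its −y side. Going down and pushing it shut.

```bash
python3 -m handwheel '{"rotation":[[0,0,0],[0,0,0],[0,0,0],[0,0,0],[0,0,0],[0,0,0],[0,0,0],[0,0,0],[0,0,0],[0,0,0]],"linear":[[0,0,0.03],[0,0,0.03],[0,0,0.029],[0,0,0],[0.0015,0.009,0],[0.0015,0.009,0],[0.001,0.008,0],[0.001,0.008,0],[0,0.009,0],[0,0,0]],"grip":[255,255,255,255,255,255,255,255,255,255]}'
python3 -m handwheel '{"rotation":[[0,0,0],[0,0,0],[0,0,0],[0,0,0],[0,0,0],[0,0,0],[0,0,0],[0,0,0],[0,0,0],[0,0,0]],"linear":[[-0.003,0.01,0],[-0.003,0.01,0],[-0.003,0.01,0],[-0.006,0.008,0],[-0.006,0.008,0],[-0.007,0.008,0],[-0.007,0.004,0],[-0.007,0.004,0],[-0.006,0.003,0],[0,0,0]],"grip":[255,255,255,255,255,255,255,255,255,255]}'
python3 -m handwheel '{"rotation":[[0,0,0],[0,0,0],[0,0,0],[0,0,0],[0,0,0],[0,0,0],[0,0,0],[0,0,0],[0,0,0],[0,0,0]],"linear":[[-0.002,0.001,0],[-0.002,0.001,0],[-0.002,0,0],[0,0,0],[0,0,0],[0,0,0],[0,0,0],[0,0,0],[0,0,0],[0,0,0]],"grip":[255,255,255,255,255,255,255,255,255,255]}'
```

```text
time: 14.75
eef_pos: [471.2, -130.1, 214.7]
ee_rot: [-3.137, 0.004, 3.141]
ft_force: [0.4, -4.8, 0.7]
gripper_width: -0.2
grip_force: 2.0
time: 16.0
eef_pos: [517.1, -64.1, 213.4]
ee_rot: [-3.14, -0.001, 3.141]
ft_force: [-2.5, -2.8, -0.5]
gripper_width: -0.2
grip_force: 1.7
time: 17.25
eef_pos: [522.7, -62.2, 213.2]
ee_rot: [-3.141, -0.002, 3.141]
ft_force: [-3.1, -3.1, -1.0]
gripper_width: -0.0
grip_force: 2.2
```

Not at the stop yet, so I'm pushing on in small steps until the force rises.

```bash
python3 -m handwheel '{"rotation":[[0,0,0],[0,0,0],[0,0,0],[0,0,0],[0,0,0],[0,0,0],[0,0,0],[0,0,0],[0,0,0],[0,0,0]],"linear":[[-0.001,0,0],[-0.001,0,0],[-0.001,0,0],[-0.001,0,0],[0,0,0],[0,0,0],[0,0,0],[0,0,0],[0,0,0],[0,0,0]],"grip":[255,255,255,255,255,255,255,255,255,255]}'
python3 - <<'E'
from h import *
p=eyes.camera('side'); look(p); cv2.imwrite('pics/s5.png',cv2.resize(p['color'][110:270,200:440,::-1],None,fx=3,fy=3))
E
```

```text
time: 18.5
eef_pos: [525.9, -61.8, 213.2]
ee_rot: [-3.141, -0.003, 3.141]
ft_force: [-7.0, -1.4, 1.2]
gripper_width: -0.4
grip_force: 3.2
clean_pivot [(array([315., 177.]), 0.61, array([547.,  -1., 217.]))]
clean_tip [(array([279., 190.]), 0.52, array([437.,   5., 217.]))]
clogged_pivot [(array([348., 203.]), 0.88, array([ 553., -140.,  217.])), (array([268., 228.]), 0.45, array([ 344., -103.,  217.]))]
clogged_tip [(array([323., 183.]), 0.55, array([549., -37., 217.])), (array([287., 152.]), 0.3, array([546., 144., 217.]))]
bypass_pivot [(array([290., 150.]), 0.85, array([557., 147., 217.]))]
bypass_tip [(array([270., 140.]), 0.48, array([537., 227., 217.])), (array([412., 266.]), 0.25, array([ 541., -388.,  217.]))]
```

View pics/s5.png

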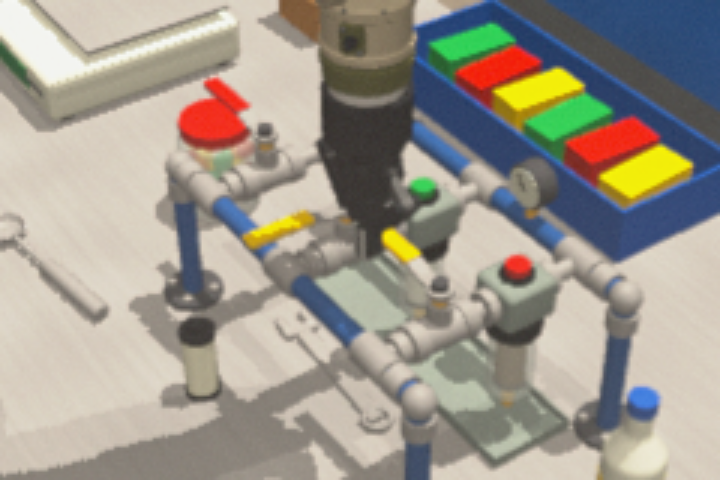

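The clogged lever now lies across its pipe (sleeve at ~(400,245) in the crop), and the clean one is still in line (280,228). A little more push to confirm the stop.

```bash
python3 -m handwheel '{"rotation":[[0,0,0],[0,0,0],[0,0,0],[0,0,0],[0,0,0],[0,0,0],[0,0,0],[0,0,0],[0,0,0],[0,0,0]],"linear":[[-0.001,0,0],[-0.001,0,0],[-0.001,0,0],[-0.001,0,0],[0,0,0],[0,0,0],[0,0,0],[0,0,0],[0,0,0],[0,0,0]],"grip":[255,255,255,255,255,255,255,255,255,255]}'
```

```text
time: 20.1
eef_pos: [526.1, -61.7, 213.1]
ee_rot: [-3.141, -0.01, 3.14]
ft_force: [-16.9, -2.3, 9.1]
gripper_width: -0.1
grip_force: 8.8
```

At the stop. Backing off, lifting, and checking.

```bash
python3 -m handwheel '{"rotation":[[0,0,0],[0,0,0],[0,0,0],[0,0,0],[0,0,0],[0,0,0],[0,0,0],[0,0,0],[0,0,0],[0,0,0]],"linear":[[0.008,0,0],[0.01,0,0],[0,0,-0.045],[0,0,-0.045],[0,0,-0.045],[0.04,0,-0.02],[0.04,0,0],[0.04,0,0],[0,0,0],[0,0,0]],"grip":[255,255,255,255,255,255,255,255,255,255]}'
python3 - <<'E'
from h import *
s,p=wrist('w6'); print(s['eef_pos'],s['ft_force']); look(p)
E
```

```text
time: 21.35
eef_pos: [394.4, -62.1, 368.3]
ee_rot: [-3.141, 0.002, 3.141]
ft_force: [0.6, 1.3, -0.6]
gripper_width: -0.1
grip_force: 0.0
[394.38218706 -62.08094137 368.33073191] [ 0.6093276   1.32899326 -0.58235168]
clean_pivot []
clean_tip [(array([377., 223.]), 0.72, array([439.,  -2., 217.]))]
clogged_pivot []
clogged_tip []
bypass_pivot [(array([506., 311.]), 0.69, array([543., 145., 217.]))]
bypass_tip [(array([602., 312.]), 0.66, array([545., 249., 217.]))]
```

View pics/w6.png

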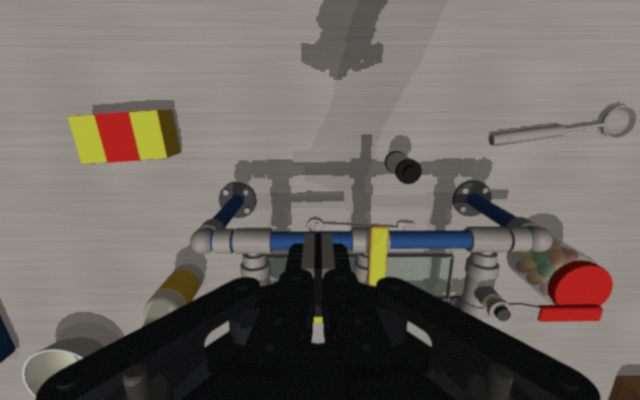

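The clean lever is in line (377,257). A glint of the clogged sleeve shows through the fingers at (318,320), level with its stem. The bypass is still across its pipe (570,313). Bystanders are in place.

```bash
python3 -c "
from rig import robot
print(robot.finish_job())"
```

```text
the job is handed in; nothing more can be done
None
```

I pushed the clean filter's valve to its open stop, then the clogged filter's valve to its shut stop; the bypass lever and bystanders looked unmoved, and I handed the job in at about 21 s (no verdict was returned).

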